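# Load-test a used drill battery on the shop's sprung tester

### The job

Test the used drill battery (the bigger one, with the rectangular grip block on top). First slide the tester's load slide along its track until its grip is level with the steel index tab beside the track; then put the battery, grip block up, into the tester's nest and press it down against the sprung contact until it sits fully home on the steel stop bars. Finish while still holding it pressed down with the robot, with the slide still at the tab and the other things on the counter left where they are.

Things in the scene. Friction and masses are not known exactly. Their poses are not given: they have to be found in the camera images.
- tester: the battery tester, fixed to the counter: grey deck 170 mm (its x) by 250 mm (its y), top 30 mm above the counter. Origin: centre of the deck's underside; z up. The nest is on its +y half (centre x 0, y +60 mm), the slide's track on its -y half (along x, at y -75 mm)
- nest_floor (a point): centre of the nest's floor, at deck-top height (30 mm above the counter), axes as the tester's. The nest is an open-topped black rectangular frame, inside 98 mm along x by 64 mm along y (4 mm play on each side of the battery), with walls 30 mm high and outward-sloping lips whose tops are 39 mm above the floor
- stops: the hard stop: two steel bars across the nest floor, 12 x 56 mm, 6 mm high, at x -36 and +36 mm from the nest's centre. Origin: as nest_floor. When fully home the battery's underside rests on them, 6 mm above nest_floor
- plunger (a joint): sprung brass contact pin, 18 mm across, at the nest's centre. 0 = fully up (its top 20 mm above nest_floor, 14 mm above the stop bars); grows (m) as it is pressed down; 0.014 when the battery sits on the stop bars. Spring: about 6 N at 0, rising 450 N/m to about 12.4 N at 0.014; the battery's own weight does not press it down
- plunger_top (a point): centre of the top of the sprung pin
- load (a joint): the load slide's position along its track, m: 0 at the tester's -x end, up to 0.100, growing along the tester's +x. It slides with about 1.5 N of friction and stays where left
- load_top (a point): centre of the top face of the load slide's grip, an upright black block 20 mm along the track (tester x), 28 mm across it (tester y), 40 mm tall, its top 85 mm above the counter. The track's top is 44 mm above the counter, 40 mm wide
- tab: steel index tab on the deck beside the track, on the side away from the nest, 14 mm wide, 10 mm high, its pointed nose towards the track. Origin: under the tab's middle on the deck; its axes are parallel to the tester's; its x = 0 plane is the mark (the nose's point). Fixed; its place along the track differs each time
- pack: the drill battery to test, loose on the counter: grey body 90 mm (its x) by 56 mm (its y), 40 mm tall, with a black rectangular grip block on top, centred, 66 mm (x) by 34 mm (y) and 30 mm tall (70 mm overall). Flat underside. Origin: centre of the underside, z up. About 0.3 kg (varies). It may go into the nest either way round, its long side along the tester's x
- padlock: bystander: brass padlock lying flat, body 40 x 45 x 20 mm with a steel shackle
- coupling: bystander: short upright steel tube 44 mm across, 30 mm tall
- spraycan: bystander: upright white spray can, 58 mm across, 170 mm tall
- driver: bystander: screwdriver lying on the counter
- jar: bystander: jar with metal lid, 66 mm across, 80 mm tall
- shortpack: bystander: a smaller battery, 70 x 45 x 38 mm with a round stem 24 mm across on top; not the one to test
- taperoll: bystander: roll of tape lying flat, 90 mm across, 45 mm tall
- carton: bystander: cardboard carton 90 x 60 x 70 mm
Not all that is in view belongs to the job. What is shaped like the pack but pink or turquoise is not meant.

How it is judged (in metres and radians):
On the way, in this order (a step that is already met when the one before it is completed fails the run):
1. the load slide's grip is level with the index tab (within 6 mm), while the battery is not yet in the nest (x of load_top in the frame of tab between -0.006 and 0.006 m and horizontal distance between pack and nest_floor above 0.08 m), for 0.3 s.
2. the battery is in the nest, upright, at least down to the sprung pin (x of pack in the frame of nest_floor between -0.008 and 0.008 m and y of pack in the frame of nest_floor between -0.008 and 0.008 m and z of pack in the frame of nest_floor below 0.024 m and angle between pack's own z axis and vertical below 0.15 rad), for 0.1 s.
At the end, for the whole second after the job is handed in: the robot's fingers still press the battery (more than 3 N): it is upright in the nest (tilt under 0.05 rad), at rest, touching the stop bars with more than 1 N, the sprung pin pushed in more than 12.2 of its 14 mm; the load slide's grip is within 6 mm of the index tab along the track (all of step 2 and x of load_top in the frame of tab between -0.006 and 0.006 m and value of joint plunger above 0.0122 m and contact force between pack and stops above 1 N and angle between pack's own z axis and vertical below 0.05 rad and contact force between the fingers and pack above 3 N and linear speed of pack below 0.02 m/s); the arm keeps its last pose, push and grip.
It fails at once if a bystander is shifted by more than 30 mm (distance of any of padlock, coupling, spraycan, driver, jar, shortpack, taperoll, carton from where it was at the start of the episode above 0.03 m).
It also fails if it takes over 61 s, if anything falls off the work surface, if the arm or the gripper's body presses on something with over 40 N, if the wrist force passes 120 N, or if a joint passes its speed limit or range.

### The arm

A 6-joint arm with a two-finger parallel gripper is mounted at the origin on the work surface. World frame = base frame: x ahead of the robot, y to its left, z up, the work surface at z = 0. Lengths are in mm, angles in degrees, forces in N, time in s.
With the tool pointing down it reaches from about 350 to 850 mm from the base axis. Payload 8.1 kg.
Tool frame: the origin (TCP) lies at the centre of the arm's flange, where the gripper is bolted on; the fingertips stand 173 mm ahead of it and the grasp point (between the pads) lies 155 mm ahead of it; z points along the fingers, y is the line along which they close (so a half turn about z gives the same grasp; the last joint's range is limited). The gripper opens to 85 mm and grips with 20 to 120 N. Pads are 22 mm wide; open, the fingers measure 114 mm over their backs; the gripper's body (76 mm by 85 mm) begins 54 mm behind the grasp point. The pads swing forward as they close: fully open they stand 13 mm farther back than shut.
Start: joints at [71.941, 7.471, 85.268, -0, 87.261, -4.893], TCP at [136.648, 584.238, 404.692] pointing down, gripper open.
Joint ranges: [-169.43, 169.43], [-51.17, 129.36], [1.28, 143.12], [-76.62, 256.62], [0, 156.53], [-152.29, 152.29]. Speed limits (degrees/s): [136.94, 136.94, 159.86, 180, 180, 180].

### API

Orientations are given as [roll, pitch, yaw] about the fixed x, y, z axes, in that order (R = Rz(yaw) Ry(pitch) Rx(roll)).
In Python, from bench import * gives the robot as it stands.
- The arm moves only by the shell command python3 -m jog 'ROWS' [FORCE]. ROWS is text: rows parted by semicolons, each of 7 numbers parted by spaces: the shift along the tool's x, y, z scaled (see below), then the turn, a rotation vector about the tool's x, y, z scaled (see below), then the closure, from -1 (fully open) to 1 (shut). In form: tx ty tz wx wy wz hand; .... A call has 1 to 5 rows; each row shifts and turns the commanded pose from where the row before left it, along the tool's axes as they then stand; what a row does not reach is not made up. The controller multiplies each number of a shift by 0.1 m and each number of a turn by 60 degrees. A row lasts 1/8 s, in which the tool goes at most 62.5 mm and 10.7 degrees, less where a joint would pass 70% of its speed; a pose out of reach is approached as far as the arm can. A call with a number of a shift or a turn outside -1 to 1 is refused whole. A call with a gripper value outside its range is refused whole. The fingers move at their own pace and stop on an object; FORCE is the grip in N (left out, the last holds). Time passes only in rows, so rows that do not move let the fingers close. It gives the time, the measured TCP pose, the force, the opening and the grip force at its end, in the units of the state.
- sense(): the state, without advancing time (a new reading comes with each control period).
- snapshot(name): name is "side" or "top" or "wrist"; returns a dict with "img" (400x640x3 uint8, red, green, blue), "fx", "fy", "cx", "cy" (pixels), "extrinsics" (4x4, takes a point from camera to world coordinates). Camera axes: x right, y down, z forward; pixel columns grow to the right and rows downward; lengths in mm; the calibration is good to about 2 mm. A picture is of the moment at which its call begins. There is no depth.
- hand_in(): hands the job in; it is judged then, once.
The state is a dict: "time": time; "joint_pos": joint angles; "qd": joint speeds; "joint_efforts": joint torques, N m; "tool_pos": TCP position; "tcp_rot": TCP orientation; "ft_force": force on the tool from outside, world axes, zero at the start; "wrist_torque": the same for the moment, N m; "finger_gap": finger opening in mm; "grip_force": force on a finger pad.
Only numpy, scipy, OpenCV 4.12 (cv2) and the standard library are available. Lean on these libraries where they do the work, as an engineer would, in place of code of your own. Each camera call takes 0.05 s, during which the arm holds its last target. There are 200 camera calls.

## Working session

There is one attempt and no reset: what is moved stays moved. The work goes in short steps, Python scripts to look and compute and a shell command to move; the robot and the scene stay as the last step left them, time stands still between calls to the robot, and variables do not carry over. Pictures are saved under pics/ and viewed, at most 10 in all, crops included, and the job is handed in when it is done.

```bash
mkdir -p pics; ls; python3 - <<'E'
from bench import *
import cv2,numpy as np
for n in ["top","side"]:
    s=snapshot(n); cv2.imwrite(f"pics/{n}0.png",s["img"][:,:,::-1])
    print(n,s["fx"],s["cx"],s["cy"],np.round(s["extrinsics"],3).tolist())
print(sense())
E
```

```text
pics
top 371.1227825426191 320.84968668503865 195.88504115687857 [[0.1, -0.969, 0.227, 389.05], [-0.995, -0.099, 0.017, -42.774], [0.005, -0.227, -0.974, 1066.168], [0.0, 0.0, 0.0, 1.0]]
side 391.3230608390273 317.4550150540074 196.87773641295223 [[0.789, -0.426, 0.442, 130.473], [-0.614, -0.531, 0.585, -652.313], [-0.014, -0.733, -0.681, 810.198], [0.0, 0.0, 0.0, 1.0]]
{'time': 0.1, 'joint_pos': array([ 7.19402064e+01,  7.51122583e+00,  8.53224264e+01,  3.59658260e-04,
        8.72608064e+01, -4.89485831e+00]), 'qd': array([ 0.0205429 , -0.19312533, -0.13002315, -0.05942236, -0.02730454,
       -0.01202169]), 'joint_efforts': array([ 1.22466241e-03, -5.70951355e+01, -5.01942837e+01, -7.62806872e-05,
        7.93483778e-03,  1.05896779e-04]), 'tool_pos': array([136.58643109, 584.04206393, 403.75032715]), 'tcp_rot': array([-1.79905917e+02, -8.41782043e-03,  1.66835040e+02]), 'ft_force': array([ 0.45233635, -0.95422905, -0.17043118]), 'wrist_torque': array([-0.00058405,  0.05625149, -0.03040584]), 'grip_force': 0.0, 'finger_gap': 85.15634433962462}
```

View pics/top0.png

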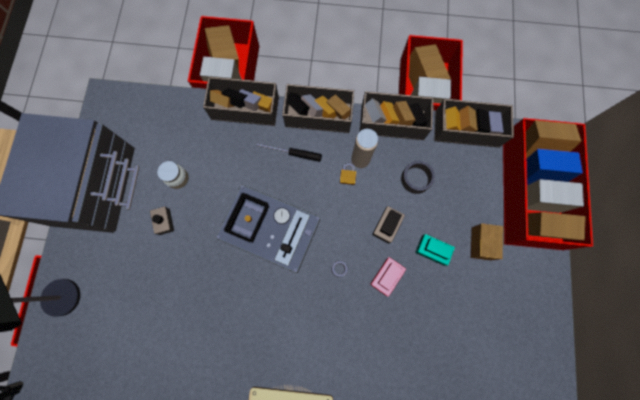

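View pics/side0.png

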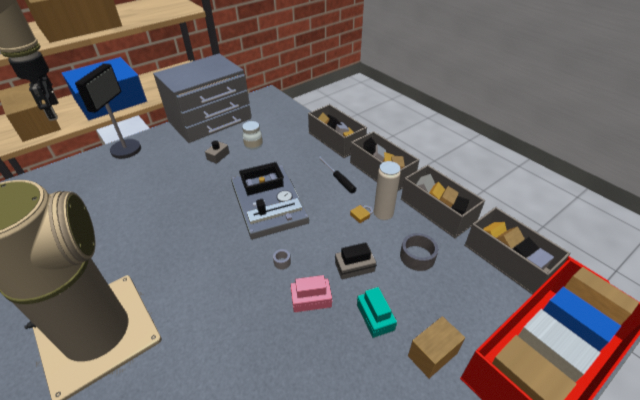

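Top view: the tester is at about (270,232), with its nest at (247,217) and the slide grip at (286,247). There are four candidates:
- Grey body with black rectangular grip at (389,224), side view (355,258). This fits the description.
- Shortpack with a round stem at (161,220).
- Pink decoy at (388,276).
- Turquoise decoy at (436,250).

I'll confirm the pack in an enlarged crop.

```bash
cat > h.py <<'E'
from bench import *
import cv2,numpy as np
from scipy.spatial.transform import Rotation as R
def ray(s,u,v,z):
    E=s["extrinsics"]; d=E[:3,:3]@np.array([(u-s["cx"])/s["fx"],(v-s["cy"])/s["fy"],1]); o=E[:3,3]
    return o+d*(z-o[2])/d[2]
def proj(s,p):
    E=s["extrinsics"]; c=E[:3,:3].T@(np.asarray(p,float)-E[:3,3]); return np.array([s["fx"]*c[0]/c[2]+s["cx"],s["fy"]*c[1]/c[2]+s["cy"]])
E
python3 - <<'E'
from h import *
t=snapshot("top"); s=snapshot("side"); w=snapshot("wrist")
for n,u,v,z in [("pack",391,223,70),("nest",247,217,60),("load",286,247,80),("deckc",269,232,30),("tab",308,232,40),("tube",340,269,30),("can",367,137,170),("short",161,220,40)]:
    print(n,np.round(ray(t,u,v,z)))
print(np.round(ray(s,356,252,70)))
c=cv2.resize(t["img"][185:300,210:370],None,fx=4,fy=4,interpolation=3)[:, :, ::-1]
d=cv2.resize(t["img"][190:300,350:480],None,fx=4,fy=4,interpolation=3)[:, :, ::-1]
cv2.imwrite("pics/pk.png",d)
T=np.eye(4);st=sense();T[:3,:3]=R.from_euler('xyz',st['tcp_rot'],degrees=True).as_matrix();T[:3,3]=st['tool_pos']
print(np.round(np.linalg.inv(T)@w["extrinsics"],3),w["fx"]); print(np.round(T,2))
E
```

```text
pack [ 565. -222.   70.]
nest [543. 171.  60.]
load [471.  53.  80.]
deckc [512. 110.  30.]
tab [522.   1.  40.]
tube [431. -97.  30.]
can [ 765. -129.  170.]
short [514. 412.  40.]
[ 564. -229.   70.]
[[-0.0000e+00 -9.4600e-01 -3.2400e-01  8.4563e+01]
 [ 1.0000e+00  0.0000e+00 -1.0000e-03 -6.9500e-01]
 [ 1.0000e-03 -3.2400e-01  9.4600e-01  3.0313e+01]
 [ 0.0000e+00  0.0000e+00  0.0000e+00  1.0000e+00]] 307.314138401208
[[-9.7000e-01  2.3000e-01 -0.0000e+00  1.3662e+02]
 [ 2.3000e-01  9.7000e-01 -0.0000e+00  5.8413e+02]
 [ 0.0000e+00 -0.0000e+00 -1.0000e+00  4.0417e+02]
 [ 0.0000e+00  0.0000e+00  0.0000e+00  1.0000e+00]]
```

View pics/pk.png

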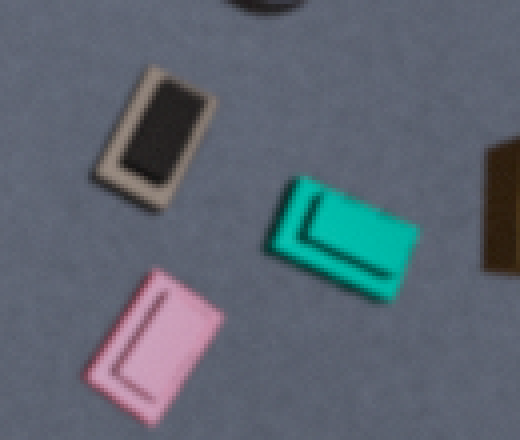

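The crop confirms it: the grey body with the black rectangular block at top-view (389,224) is the pack, and the other two are pink and turquoise. Next I move over the tester and turn the tool so it closes along the track.

```bash
python3 -m jog '-0.44 -0.36 0.05 0 0 0 -1;-0.44 -0.36 0.05 0 0 0 -1;-0.44 -0.36 0.05 0 0 0 -1;-0.44 -0.36 0.05 0 0 0 -1;-0.44 -0.36 0.05 0 0 0 -1' 60
python3 -m jog '-0.44 -0.36 0.05 0 0 0 -1;-0.44 -0.36 0.05 0 0 0 -1;-0.44 -0.36 0.05 0 0 0 -1;-0.44 -0.36 0.05 0 0 0 -1;-0.44 -0.36 0.05 0 0 0 -1'
python3 -m jog '0 0 0 0 0 0.17 -1;0 0 0 0 0 0.17 -1;0 0 0 0 0 0.17 -1;0 0 0 0 0 0.17 -1;0 0 0 0 0 0.17 -1'
python3 -m jog '0 0 0 0 0 0.17 -1;0 0 0 0 0 0.17 -1;0 0 0 0 0 0.17 -1;0 0 0 0 0 0.17 -1;0 0 0 0 0 0.17 -1'
python3 -m jog '0 0 0 0 0 0 -1;0 0 0 0 0 0 -1'
python3 - <<'E'
from h import *
w=snapshot("wrist"); cv2.imwrite("pics/w1.png",w["img"][:,:,::-1]); np.save("w1.npy",w,allow_pickle=True)
E
```

```text
time: 0.88
tool_pos: [310.6, 357.3, 379.6]
tcp_rot: [180.0, 0.0, 166.9]
ft_force: [0.9, -0.4, 0.6]
finger_gap: 85.1
grip_force: 0.0
time: 1.5
tool_pos: [483.9, 131.8, 354.7]
tcp_rot: [180.0, 0.0, 166.8]
ft_force: [0.6, -0.1, 0.4]
finger_gap: 85.3
grip_force: 0.0
time: 2.12
tool_pos: [483.0, 133.4, 354.6]
tcp_rot: [-180.0, -0.0, 115.5]
ft_force: [-1.1, 0.2, 0.3]
finger_gap: 85.5
grip_force: 0.0
time: 2.75
tool_pos: [483.0, 133.5, 354.6]
tcp_rot: [-180.0, 0.0, 64.5]
ft_force: [0.3, -0.1, 0.8]
finger_gap: 85.4
grip_force: 0.0
time: 3.0
tool_pos: [483.1, 133.5, 354.7]
tcp_rot: [-180.0, 0.0, 65.1]
ft_force: [0.6, 0.7, 0.7]
finger_gap: 85.2
grip_force: 0.0
```

View pics/w1.png

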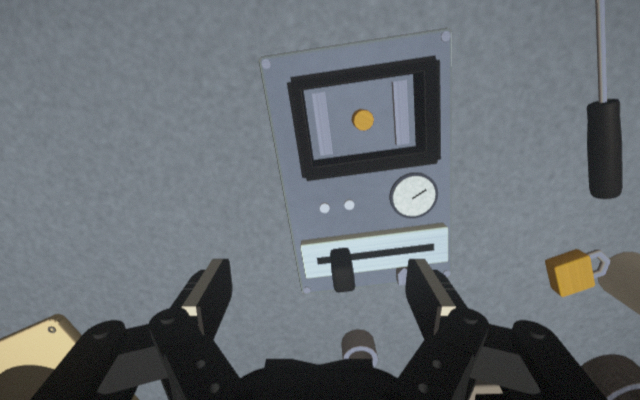

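Wrist view: pin at (363,120), deck corners at (265,62) and (446,36), slide grip at about (343,270). The tab at (404,274) is partly hidden by a finger. I shift back towards the track for a clearer view.

```bash
python3 -m jog '-0.5 0 0 0 0 0 -1;-0.5 0 0 0 0 0 -1;0 0 0 0 0 0 -1;0 0 0 0 0 0 -1'
python3 - <<'E'
from h import *
w0=np.load("w1.npy",allow_pickle=True).item()
a=ray(w0,262,58,30);b=ray(w0,451,29,30);p=ray(w0,363,120,50)
print(a,b,p,np.degrees(np.arctan2(*(b-a)[1::-1])),np.linalg.norm(b-a))
w=snapshot("wrist"); np.save("w2.npy",w,allow_pickle=True)
c=cv2.resize(w["img"][100:260,240:480],None,fx=3.3,fy=3.3,interpolation=3); cv2.imwrite("pics/w2.png",c[:,:,::-1])
E
```

```text
time: 3.55
tool_pos: [440.7, 43.0, 355.0]
tcp_rot: [180.0, -0.0, 64.9]
ft_force: [0.7, -0.3, -0.3]
finger_gap: 85.7
grip_force: 0.0
[484.49198077 255.48581473  30.        ] [641.27046502 207.45606441  30.        ] [542.83994265 171.89890934  50.        ] -17.032666536254712 163.97057674954135
```

View pics/w2.png

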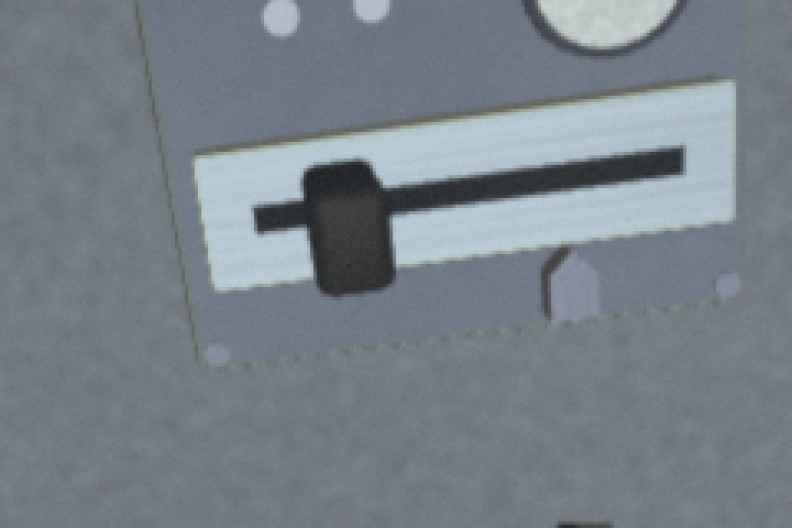

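The crop shows the grip's top face centred at about (350,243) and the tab's nose tip at about (574,251). The track corners are (194,157), (735,80), (735,220) and (215,292), all in crop pixels.

```bash
python3 - <<'E'
from h import *
w=np.load("w2.npy",allow_pickle=True).item()
q=lambda u,v,z: ray(w,240+(u+.5)/3.3-.5,100+(v+.5)/3.3-.5,z)
tr=[q(194,157,44),q(735,80,44),q(735,220,44),q(215,292,44)]
for i,j in [(0,1),(3,2)]: d=tr[j]-tr[i]; print(np.degrees(np.arctan2(d[1],d[0])),np.linalg.norm(d))
c=(q(255,222,44)+q(685,160,44))/2; d=q(685,160,44)-q(255,222,44); yaw=np.arctan2(d[1],d[0]); print("slot",np.degrees(yaw),np.linalg.norm(d),"c",c,sum(tr)/4)
e=q(742,295,30)-q(197,367,30);print("deck edge",np.degrees(np.arctan2(e[1],e[0])),np.linalg.norm(e))
pin=np.array([542.8,171.9])
yw=np.radians(-17.3); X=np.array([np.cos(yw),np.sin(yw)]);Y=np.array([-X[1],X[0]])
L=q(350,243,85);T=q(574,251,40);Tb=q(576,318,40)
for n,p in [("load",L),("tab",T),("tabbase",Tb),("trackc",sum(tr)/4),("slotc",c)]:
    print(n,p.round(1),"tester xy:",((p[:2]-pin)@X).round(1),((p[:2]-pin)@Y+60).round(1))
print(sense()['tool_pos'],sense()['tcp_rot'])
E
```

```text
-17.080323923318453 148.23994998306637
-16.9427679731744 148.92354202887427
slot -16.783831850548896 120.60410214525871 c [503.99160299  41.87204491  44.        ] [503.91383237  42.56131169  44.        ]
deck edge -17.123840679565216 168.03565781424018
load [469.2  53.3  85. ] tester xy: -35.0 -75.1
tab [525.9  11.4  40. ] tester xy: 31.6 -98.3
tabbase [519.6  -8.3  40. ] tester xy: 31.4 -119.0
trackc [503.9  42.6  44. ] tester xy: 1.3 -75.1
slotc [504.   41.9  44. ] tester xy: 1.6 -75.7
[440.82781277  43.35023457 354.92677236] [ 1.79975275e+02 -3.42519672e-02  6.48974773e+01]
```

```bash
python3 -m jog '0 0 0 0 0 -0.135 -1;0.09 0.12 0.35 0 0 0 -1;0.09 0.12 0.35 0 0 0 -1;0 0 0.3 0 0 0 -1;0 0 0.3 0 0 0 -1' 40
python3 -m jog '0 0 0 0 0 0 -1;0 0 0 0 0 0 0.2;0 0 0 0 0 0 1;0 0 0 0 0 0 1;0 0 0 0 0 0 1'
python3 -m jog '0 0 0 0 0 0 1;0 0 0 0 0 0 1;0 0 0 0 0 0 1'
```

```text
time: 4.22
tool_pos: [469.2, 54.3, 223.5]
tcp_rot: [-180.0, -0.0, 73.1]
ft_force: [-0.1, 0.0, 0.2]
finger_gap: 85.2
grip_force: 0.0
time: 4.85
tool_pos: [469.3, 53.1, 225.7]
tcp_rot: [179.9, -0.0, 72.9]
ft_force: [0.3, 0.5, 2.5]
finger_gap: 19.3
grip_force: 42.2
time: 5.22
tool_pos: [469.3, 53.1, 225.7]
tcp_rot: [179.9, -0.0, 72.9]
ft_force: [-1.1, 0.7, 7.8]
finger_gap: 19.4
grip_force: 42.5
```

Gripped: the opening is 19.4 mm on the 20 mm block. Now I slide it +66.5 mm.

```bash
python3 -m jog '0 0.13 0 0 0 0 1;0 0.18 0 0 0 0 1;0 0.18 0 0 0 0 1;0 0.175 0 0 0 0 1;0 0 0 0 0 0 1'
python3 -m jog '0 0 0 0 0 0 1;0 0 0 0 0 0 1;0 0 0 0 0 0 -1;0 0 0 0 0 0 -1;0 0 0 0 0 0 -1'
python3 -m jog '0 0 0 0 0 0 -1;0 0 -0.4 0 0 0 -1;0 0 -0.4 0 0 0 -1;-0.35 -0.2 -0.4 0 0 0 -1;-0.35 -0.2 0 0 0 0 -1'
python3 -m jog '0 0 0 0 0 0 -1;0 0 0 0 0 0 -1'
python3 - <<'E'
from h import *
w=snapshot("wrist"); np.save("w3.npy",w,allow_pickle=True)
c=cv2.resize(w["img"][80:260,220:460],None,fx=3.3,fy=3.3,interpolation=3); cv2.imwrite("pics/w3.png",c[:,:,::-1])
E
```

```text
time: 5.85
tool_pos: [533.7, 33.3, 225.7]
tcp_rot: [179.9, -0.0, 72.9]
ft_force: [0.9, 1.0, 7.8]
finger_gap: 19.6
grip_force: 43.7
time: 6.48
tool_pos: [532.0, 33.6, 224.3]
tcp_rot: [-180.0, 0.0, 72.9]
ft_force: [0.5, 0.7, 0.2]
finger_gap: 72.9
grip_force: 0.0
time: 7.1
tool_pos: [474.2, -22.1, 348.9]
tcp_rot: [179.6, -0.1, 73.0]
ft_force: [-0.5, -0.4, -0.7]
finger_gap: 85.5
grip_force: 0.0
time: 7.35
tool_pos: [473.7, -21.5, 344.7]
tcp_rot: [180.0, -0.0, 72.9]
ft_force: [0.1, 0.4, -1.0]
finger_gap: 85.3
grip_force: 0.0
```

View pics/w3.png

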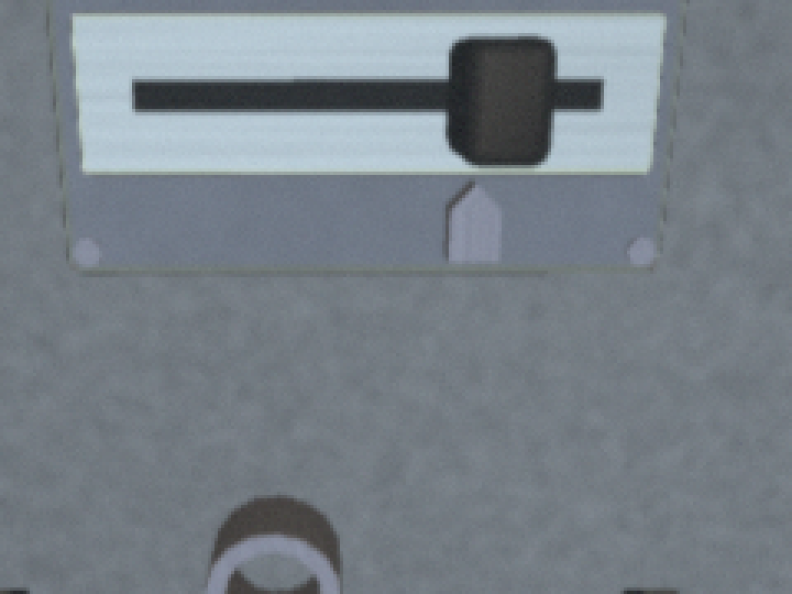

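The crop shows the grip's top face spanning x 477–549 (centre about (513,103)), the tab's nose at (478,184), and the track ends.

```bash
python3 - <<'E'
from h import *
w=np.load("w3.npy",allow_pickle=True).item()
q=lambda u,v,z: ray(w,220+(u+.5)/3.3-.5,80+(v+.5)/3.3-.5,z)
yw=np.radians(-17); X=np.array([np.cos(yw),np.sin(yw)]);Y=np.array([-X[1],X[0]])
pin=np.array([542.8,171.9])
for n,p in [("slotL",q(133,95,44)),("slotR",q(602,95,44)),("trL",q(72,15,44)),("trR",q(667,15,44)),("trl",q(82,173,44)),("trr",q(651,173,44)),("load",q(513,103,85)),("loadL",q(477,150,85)),("loadR",q(549,150,85)),("tab",q(478,184,40)),("tabb",q(475,262,40))]:
    print(n,p.round(1),((p[:2]-pin)@X).round(1),((p[:2]-pin)@Y+60).round(1))
E
```

```text
slotL [446.3  60.3  44. ] -59.7 -74.9
slotR [561.2  24.9  44. ] 60.6 -75.2
trL [438.5  82.8  44. ] -73.7 -55.7
trR [580.8  39.   44. ] 75.2 -56.0
trl [426.5  45.8  44. ] -74.3 -94.6
trr [569.4   1.8  44. ] 75.2 -94.9
load [532.6  34.   85. ] 30.6 -74.9
loadL [522.6  26.6  85. ] 23.2 -84.9
loadR [537.9  21.9  85. ] 39.2 -84.9
tab [525.7  11.7  40. ] 30.5 -98.2
tabb [519.6  -8.6  40. ] 30.6 -119.4
```

The slide sits at tester x ≈ 31 and the tab at 30.5, so the slide is done. Next I go to the pack.

```bash
python3 -m jog '-0.36 0.41 -0.03 0 0 0 -1;-0.36 0.41 0 0 0 0 -1;-0.36 0.41 0 0 0 0 -1;-0.36 0.41 0 0 0 0 -1;-0.36 0.41 0 0 0 0 -1'
python3 -m jog '0 0 0 0 0 -0.16 -1;0 0 0 0 0 -0.16 -1;0 0 0 0 0 -0.16 -1;0 0 0 0 0 -0.16 -1'
python3 -m jog '0 0 0 0 0 -0.16 -1;0 0 0 0 0 -0.16 -1;0 0 0 0 0 -0.16 -1;0 0 0 0 0 -0.16 -1;0 0 0 0 0 0 -1'
python3 -m jog '0 0 0 0 0 0 -1;0 0 0 0 0 0 -1'
python3 - <<'E'
from h import *
w=snapshot("wrist"); np.save("w4.npy",w,allow_pickle=True)
print(sense()['tool_pos'],sense()['tcp_rot'],proj(w,[565,-225,70]))
cv2.imwrite("pics/w4.png",w["img"][:,:,::-1])
E
```

```text
time: 8.02
tool_pos: [618.3, -254.6, 346.6]
tcp_rot: [-180.0, -0.0, 73.0]
ft_force: [1.1, 0.2, 0.8]
finger_gap: 85.6
grip_force: 0.0
time: 8.52
tool_pos: [617.5, -253.1, 346.4]
tcp_rot: [-180.0, -0.1, 111.7]
ft_force: [0.0, -0.5, 0.3]
finger_gap: 85.4
grip_force: 0.0
time: 9.15
tool_pos: [617.4, -253.1, 346.6]
tcp_rot: [180.0, -0.1, 149.7]
ft_force: [-0.7, -0.6, -0.7]
finger_gap: 85.6
grip_force: 0.0
time: 9.4
tool_pos: [616.9, -253.6, 347.4]
tcp_rot: [180.0, -0.0, 149.6]
ft_force: [0.0, -0.1, 0.9]
finger_gap: 85.6
grip_force: 0.0
[ 616.83756908 -253.6837535   347.55431951] [-1.79999414e+02 -7.42564449e-03  1.49648006e+02] [317.77544882 126.29688186]
```

View pics/w4.png

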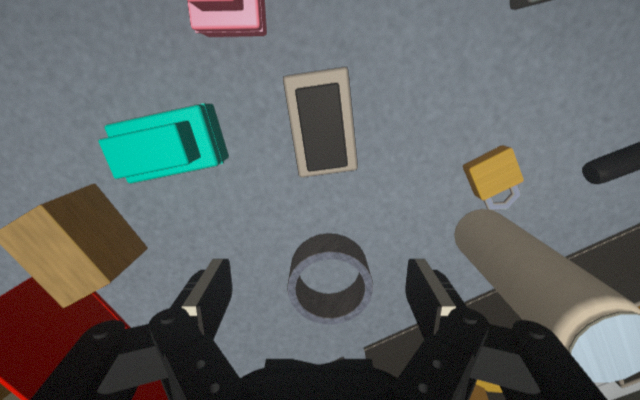

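The pack is at (321,125), with its dark grip block spanning (296,84)–(348,170). The gripper needs about a 3–5° turn to line up.

```bash
python3 - <<'E'
from h import *
w=np.load("w4.npy",allow_pickle=True).item(); im=w["img"].astype(int)
sub=np.zeros(im.shape[:2],np.uint8); sub[60:185,275:365]=1
dark=((im.max(2)<70)&(sub>0)).astype(np.uint8)
tan=((im[...,0]-im[...,2]>8)&(im.max(2)>90)&(sub>0)).astype(np.uint8)
for n,m,z in [("grip",dark,70),("body",tan|dark,40)]:
    m=cv2.morphologyEx(m,cv2.MORPH_OPEN,np.ones((3,3),np.uint8))
    c=max(cv2.findContours(m,cv2.RETR_EXTERNAL,cv2.CHAIN_APPROX_NONE)[0],key=cv2.contourArea)[:,0]
    P=np.array([ray(w,u,v,z)[:2] for u,v in c],np.float32)
    r=cv2.minAreaRect(P); b=cv2.boxPoints(r); e=max([b[1]-b[0],b[2]-b[1]],key=np.linalg.norm)
    if e[0]<0:e=-e
    print(n,np.round(r[0],1),np.round(r[1],1),"long axis",np.degrees(np.arctan2(e[1],e[0])))
E
```

```text
grip [ 568.2 -223.1] [32.7 64.4] long axis -22.482374
body [ 568.2 -223.1] [54.7 88.5] long axis -22.480587
```

```bash
python3 -m jog '0 0 0 0 0 -0.131 -1;0.283 0.049 0 0 0 0 -1;0.283 0.048 0.2 0 0 0 -1;0 0 0.4 0 0 0 -1;0 0 0.4 0 0 0 -1' 80
python3 -m jog '0 0 0.335 0 0 0 -1;0 0 0 0 0 0 -1;0 0 0 0 0 0 1;0 0 0 0 0 0 1;0 0 0 0 0 0 1'
python3 -m jog '0 0 0 0 0 0 1;0 0 0 0 0 0 1;0 0 0 0 0 0 1'
```

```text
time: 10.07
tool_pos: [568.0, -223.2, 247.5]
tcp_rot: [-180.0, 0.1, 157.5]
ft_force: [0.7, -0.1, 0.2]
finger_gap: 85.6
grip_force: 0.0
time: 10.7
tool_pos: [568.9, -223.5, 216.2]
tcp_rot: [180.0, 0.2, 157.6]
ft_force: [-7.4, 5.0, 29.2]
finger_gap: 33.0
grip_force: 77.2
time: 11.08
tool_pos: [569.0, -223.6, 216.2]
tcp_rot: [-180.0, 0.2, 157.6]
ft_force: [-0.5, 0.5, 6.8]
finger_gap: 32.7
grip_force: 81.3
```

```bash
python3 -m jog '0 0 -0.2 0 0 0 1;0 0 -0.4 0 0 0 1;0 0 -0.4 0 0 0 1;0 0 -0.3 0 0 0 1;0 0 0 0 0 -0.09 1'
python3 -m jog '0.1 0.27 0 0 0 0 1;0.15 0.40 0 0 0 0 1;0.175 0.463 0 0 0 0 1;0.175 0.463 0 0 0 0 1;0.175 0.463 0 0 0 0 1'
python3 -m jog '0.175 0.463 0 0 0 0 1;0.175 0.463 0 0 0 0 1;0.15 0.40 0 0 0 0 1;0.12 0.32 0 0 0 0 1;0 0 0 0 0 0 1'
python3 -m jog '0 0 0 0 0 0 1;0 0 0 0 0 0 1;0 0 0 0 0 0 1'
python3 - <<'E'
from h import *
st=sense();print(st)
w=snapshot("wrist"); np.save("w5.npy",w,allow_pickle=True)
cv2.imwrite("pics/w5.png",w["img"][:,:,::-1])
E
```

```text
time: 11.7
tool_pos: [568.9, -223.7, 349.3]
tcp_rot: [-179.9, 0.4, 163.1]
ft_force: [-0.0, -0.0, -2.8]
finger_gap: 32.6
grip_force: 80.0
time: 12.32
tool_pos: [553.6, -2.2, 345.0]
tcp_rot: [180.0, 0.0, 163.0]
ft_force: [0.4, 1.1, -4.0]
finger_gap: 32.7
grip_force: 80.2
time: 12.95
tool_pos: [542.3, 174.1, 344.9]
tcp_rot: [180.0, -0.0, 163.2]
ft_force: [0.1, 0.3, -2.9]
finger_gap: 32.6
grip_force: 80.5
time: 13.32
tool_pos: [543.2, 170.9, 344.3]
tcp_rot: [-180.0, 0.0, 162.9]
ft_force: [1.1, -0.6, -3.8]
finger_gap: 32.5
grip_force: 80.5
{'time': 13.325, 'joint_pos': array([ 1.23132940e+01,  4.81295709e+00,  9.44834257e+01, -7.91928675e-03,
        8.07052021e+01, -6.06029281e+01]), 'qd': array([ 0.1512771 ,  0.03221543, -0.08542663, -0.08587491, -0.10266786,
        0.08937311]), 'joint_efforts': array([ 1.37080047e-01, -5.53187156e+01, -5.07527661e+01,  4.86621342e-03,
        1.26228039e-02, -6.59716155e-03]), 'tool_pos': array([543.18430696, 170.94417048, 344.31050544]), 'tcp_rot': array([-1.79992413e+02,  2.45527968e-03,  1.62917501e+02]), 'ft_force': array([ 1.10133543, -0.59813112, -3.80152494]), 'wrist_torque': array([ 0.0193675 ,  0.02069593, -0.0232738 ]), 'grip_force': 80.49896478652954, 'finger_gap': 32.459572114111396}
```

View pics/w5.png

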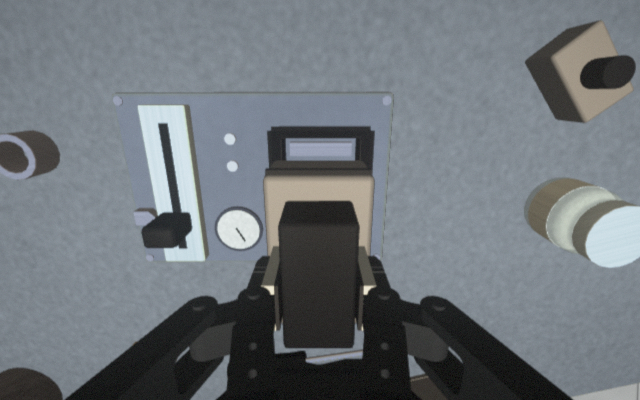

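The pack is held straight, with its body's front top edge at y≈172 (x 265–373) and the block's front top edge at y≈203. I check its offset in the hand and re-check the nest centre.

```bash
python3 - <<'E'
from h import *
w=np.load("w5.npy",allow_pickle=True).item(); st=sense()
Rm=R.from_euler('xyz',st['tcp_rot'],degrees=True).as_matrix()
t=lambda p:np.round(Rm.T@(p-st['tool_pos']),1)
zb=344.3-216.2
for u,v,z in [(266,172,zb+40),(373,172,zb+40),(284,203,zb+70),(354,203,zb+70)]: print(t(ray(w,u,v,z)))
# deck corners / front edge, nest front lip
for u,v,z in [(113,93,30),(393,93,30),(268,128,69),(375,128,69)]:
  p=ray(w,u,v,z); print(p.round(1),t(p))
E
```

```text
[ 47.8 -26.5 176.2]
[ 47.8  25.7 176.1]
[ 42.5 -14.7 146.1]
[ 42.5  13.4 146.1]
[409.6  22.9  30. ] [  84.2 -180.8  314.3]
[481.6 257.1  30. ] [ 84.1  64.3 314.2]
[475.6 149.5  69. ] [ 58.3 -40.4 275.3]
[500.2 229.5  69. ] [ 58.2  43.3 275.2]
```

```bash
python3 - <<'E'
from h import *
w=np.load("w5.npy",allow_pickle=True).item(); st=sense()
g=w["img"].astype(int).sum(2)//3
print("col320 y150-240",g[150:240:2,318:323].mean(1).astype(int).tolist())
print("y330-356",g[330:356,318:323].mean(1).astype(int).tolist())
for r in (185,215,240): print(r,g[r,255:385:1].tolist())
E
```

```text
col320 y150-240 [168, 167, 165, 146, 140, 108, 62, 62, 61, 47, 57, 65, 68, 104, 136, 154, 168, 170, 169, 168, 169, 169, 169, 169, 168, 128, 38, 34, 34, 35, 34, 34, 34, 31, 33, 32, 35, 41, 49, 51, 49, 53, 53, 52, 51]
y330-356 [39, 36, 38, 36, 38, 38, 37, 37, 35, 35, 35, 36, 36, 37, 39, 37, 35, 49, 104, 133, 136, 135, 133, 132, 128, 106]
185 [138, 139, 137, 139, 142, 140, 141, 133, 110, 133, 139, 155, 164, 169, 169, 169, 171, 171, 170, 171, 167, 169, 168, 169, 170, 170, 172, 169, 172, 170, 169, 170, 169, 172, 170, 172, 169, 169, 171, 168, 171, 167, 170, 166, 170, 167, 166, 169, 170, 168, 169, 172, 170, 169, 170, 168, 171, 171, 168, 167, 170, 171, 171, 169, 171, 170, 170, 171, 169, 169, 169, 169, 171, 169, 170, 170, 169, 173, 171, 170, 171, 170, 170, 172, 169, 168, 170, 168, 170, 169, 170, 170, 170, 169, 168, 171, 168, 172, 171, 169, 170, 169, 171, 170, 170, 171, 172, 171, 171, 168, 172, 171, 170, 171, 169, 159, 149, 135, 124, 111, 140, 143, 145, 147, 145, 146, 143, 145, 145, 143]
215 [77, 74, 98, 125, 137, 141, 141, 140, 141, 131, 107, 132, 144, 156, 164, 164, 167, 168, 168, 168, 168, 
[... 344 characters left out ...]
, 167, 167, 168, 166, 166, 169, 167, 167, 159, 149, 135, 125, 110, 141, 143, 146, 143, 142, 141, 142, 139, 141, 142, 138, 138]
240 [213, 174, 117, 89, 100, 127, 136, 140, 139, 141, 135, 118, 122, 138, 150, 161, 165, 162, 166, 165, 164, 161, 157, 122, 57, 46, 49, 54, 54, 55, 55, 57, 54, 56, 54, 56, 52, 55, 54, 52, 53, 56, 54, 51, 55, 53, 55, 52, 52, 56, 58, 48, 56, 56, 55, 51, 51, 56, 52, 52, 50, 52, 53, 52, 53, 52, 51, 53, 54, 48, 50, 54, 50, 51, 53, 46, 53, 51, 48, 53, 51, 50, 54, 53, 50, 52, 53, 53, 51, 51, 52, 53, 52, 52, 53, 47, 53, 52, 52, 52, 49, 44, 47, 87, 153, 165, 165, 165, 165, 166, 164, 160, 152, 137, 123, 114, 119, 137, 140, 141, 141, 145, 144, 141, 140, 143, 137, 137, 125, 138]
```

```bash
python3 - <<'E'
from h import *
w=np.load("w5.npy",allow_pickle=True).item(); st=sense()
Rm=R.from_euler('xyz',st['tcp_rot'],degrees=True).as_matrix()
t=lambda p:np.round(Rm.T@(p-st['tool_pos']),1)
for zb in (124,128,132):
  print(zb,[t(ray(w,u,v,z)).tolist() for u,v,z in [(320,201,zb+40),(320,225,zb+70),(320,347,zb+70),(278.5,240,zb+70),(358,240,zb+70),(265,185,zb+40),(372,185,zb+40)]])
E
```

```text
124 [[31.3, -0.1, 180.2], [31.1, -0.2, 150.2], [-34.8, -0.1, 150.2], [24.0, -18.2, 150.2], [24.0, 16.3, 150.2], [40.0, -28.1, 180.3], [39.9, 26.4, 180.2]]
128 [[32.7, -0.1, 176.2], [32.9, -0.2, 146.2], [-30.8, -0.2, 146.2], [26.0, -17.6, 146.2], [26.0, 15.7, 146.2], [41.1, -27.4, 176.3], [41.1, 25.6, 176.2]]
132 [[34.1, -0.1, 172.2], [34.6, -0.3, 142.2], [-26.9, -0.2, 142.2], [28.0, -17.1, 142.2], [28.0, 15.1, 142.2], [42.3, -26.7, 172.3], [42.3, 24.9, 172.2]]
```

The pack's in-hand x offset is under 1–2 mm and it needs about +1.5 mm in tool y. I descend in stages, watching the force.

```bash
python3 -m jog '0 0.015 0.2 0 0 0 1;0 0 0.25 0 0 0 1;0 0 0 0 0 0 1'
python3 -m jog '0 0 0.1 0 0 0 1;0 0 0.05 0 0 0 1;0 0 0.05 0 0 0 1;0 0 0 0 0 0 1'
python3 -m jog '0 0 0.05 0 0 0 1;0 0 0.05 0 0 0 1;0 0 0 0 0 0 1;0 0 0 0 0 0 1'; python3 -c "
from bench import *;print(sense()['ft_force'],sense()['wrist_torque'])"
```

```text
time: 13.75
tool_pos: [542.0, 172.9, 295.2]
tcp_rot: [-179.8, -0.3, 163.0]
ft_force: [-0.8, -0.2, -4.1]
finger_gap: 32.9
grip_force: 80.4
time: 14.25
tool_pos: [543.4, 173.3, 278.9]
tcp_rot: [-180.0, -0.0, 163.0]
ft_force: [0.2, -0.1, -3.6]
finger_gap: 32.9
grip_force: 80.5
time: 14.75
tool_pos: [543.5, 173.3, 269.2]
tcp_rot: [-180.0, -0.0, 163.0]
ft_force: [0.2, -0.3, -3.4]
finger_gap: 32.6
grip_force: 80.5
[ 0.24912787 -0.34401365 -3.4116006 ] [ 0.00818046  0.04922053 -0.01938324]
```

```bash
python3 -m jog '0 0 0.04 0 0 0 1;0 0 0 0 0 0 1;0 0 0 0 0 0 1'
python3 -m jog '0 0 0.04 0 0 0 1;0 0 0 0 0 0 1;0 0 0 0 0 0 1'
python3 -m jog '0 0 0.04 0 0 0 1;0 0 0 0 0 0 1;0 0 0 0 0 0 1'
```

```text
time: 15.12
tool_pos: [543.8, 173.4, 266.0]
tcp_rot: [180.0, 0.1, 163.0]
ft_force: [-0.1, 0.2, 1.8]
finger_gap: 32.8
grip_force: 81.3
time: 15.5
tool_pos: [543.8, 173.3, 261.7]
tcp_rot: [180.0, 0.1, 163.0]
ft_force: [0.9, 0.3, 4.6]
finger_gap: 32.8
grip_force: 81.6
time: 15.88
tool_pos: [543.8, 173.4, 257.8]
tcp_rot: [180.0, 0.1, 163.0]
ft_force: [0.7, 0.5, 5.3]
finger_gap: 32.8
grip_force: 81.8
```

Pin contact came at TCP ≈267, so home should be near 253. I keep pressing.

```bash
python3 -m jog '0 0 0.03 0 0 0 1;0 0 0 0 0 0 1;0 0 0 0 0 0 1'
python3 -m jog '0 0 0.02 0 0 0 1;0 0 0 0 0 0 1;0 0 0 0 0 0 1'
python3 -m jog '0 0 0.02 0 0 0 1;0 0 0 0 0 0 1;0 0 0 0 0 0 1'
```

```text
time: 16.25
tool_pos: [543.8, 173.4, 255.0]
tcp_rot: [180.0, 0.1, 163.0]
ft_force: [-0.6, 0.9, 6.0]
finger_gap: 32.7
grip_force: 82.0
time: 16.62
tool_pos: [543.9, 173.4, 253.1]
tcp_rot: [180.0, 0.1, 163.0]
ft_force: [-0.8, -0.5, 8.3]
finger_gap: 32.7
grip_force: 82.0
time: 17.0
tool_pos: [543.9, 173.4, 252.2]
tcp_rot: [180.0, 0.1, 163.0]
ft_force: [-5.4, -1.3, 17.0]
finger_gap: 32.7
grip_force: 83.3
```

The stop is reached: force is rising steeply at TCP 252.2. One more millimetre, then I check the picture.

```bash
python3 -m jog '0 0 0.01 0 0 0 1;0 0 0 0 0 0 1;0 0 0 0 0 0 1;0 0 0 0 0 0 1'
python3 - <<'E'
from h import *
w=snapshot("wrist"); s=snapshot("side")
st=sense();print(st['ft_force'],st['wrist_torque'],st['qd'].round(2))
a=w["img"]; b=cv2.resize(s["img"][140:260,210:330],(400,400),interpolation=3)
cv2.imwrite("pics/fin.png",cv2.resize(np.hstack([a,b]),(800,308))[:,:,::-1])
E
```

```text
time: 17.5
tool_pos: [543.9, 173.5, 252.2]
tcp_rot: [180.0, 0.1, 163.0]
ft_force: [-11.1, -1.8, 25.0]
finger_gap: 33.0
grip_force: 84.5
[-10.91239205  -2.03838436  25.33176318] [-0.49440043  1.60313561 -0.0790995 ] [-0.04  0.04  0.11 -0.01  0.06  0.02]
```

View pics/fin.png

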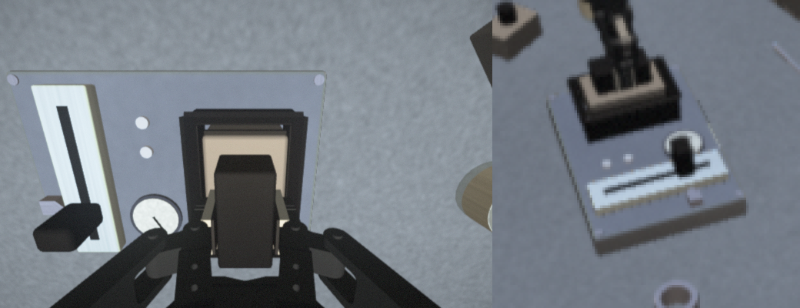

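The pack is down inside the nest and upright, and the slide is still at the tab. TCP held at 252.2 as the force rose, 14 mm below pin contact, so the pack is on the stop bars with about 16 N. I hand in.

```bash
python3 -c "
from bench import *
print(hand_in())"
```

```text
the job is handed in; nothing more can be done
None
```

I handed the job in with the slide at the tab and the battery held down on the stop bars at about 16 N. All of this is from my own camera and force readings; the hand-in returned no verdict.

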